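# Rock a seized electrode out of its cell block

### The arm

A 6-joint arm with a two-finger parallel gripper is mounted at the origin on the work surface. World frame = base frame: x ahead of the robot, y to its left, z up, the work surface at z = 0. Lengths are in mm, angles in rad, forces in N, time in s.
With the tool pointing down it reaches from about 350 to 850 mm from the base axis. Payload 8.1 kg.
Tool frame: the origin (TCP) lies between the finger pads; the fingertips stand 14 mm ahead of it and the grasp point (between the pads) lies 5 mm behind it (manip.tcp_to_tips is the distance from the TCP to the fingertips, in mm); z points along the fingers, y is the line along which they close (so a half turn about z gives the same grasp; the last joint's range is limited). The gripper opens to 85 mm and grips with 20 to 120 N. Pads are 22 mm wide; open, the fingers measure 114 mm over their backs; the gripper's body (76 mm by 85 mm) begins 54 mm behind the grasp point. The pads swing forward as they close: fully open they stand 13 mm farther back than shut.
Start: joints at [-1.421, 0.13, 1.488, -0, 1.523, -0.085], TCP at [139.609, -583.536, 245.292] pointing down, gripper open.
Joint ranges: [-2.96, 2.96], [-0.89, 2.26], [0.02, 2.5], [-1.34, 4.48], [0, 2.73], [-2.66, 2.66]. Speed limits (rad/s): [2.39, 2.39, 2.79, 3.14, 3.14, 3.14].

### API

Orientations are given as a unit quaternion [w, x, y, z].
In Python, from rig import manip, cams gives the robot as it stands. The module is installed in compiled form; this text tells all that it offers. Calls block until the motion is done:
- manip.move_pose(position, orientation): joint-space move of the TCP to a pose.
- manip.move_linear(position, ori=None, velocity=150, max_force=None): straight line of the TCP; ori=None keeps the orientation; velocity is the mean speed in mm/s. With max_force (N) it stops when the force on the tool has changed by that much, and returns True; else False.
- manip.goto_joints(angles): joint-space move.
- manip.move_gripper(opening, strength=None): finger opening in mm; strength is the grip in N (None keeps the last); returns when the fingers have stopped.
- manip.pause(seconds).
- manip.inverse_kinematics(position, orientation): joint angles nearest the present ones, or None.
- cams.grab_frame(name): name is "side" or "top"; returns (picture, depth): 420x560x3 uint8, red, green, blue; 420x560 float32, mm along the optical axis (not along the pixel's ray), 0 where there is no reading.
- cams.calibration(name): a dict with "fov_y" (degrees; the focal length in pixels is half the picture's height over the tangent of half this angle, whatever the lens; pixels are square), "cx", "cy" (the principal point, pixels), "k1" (the pictures are not rectified: a ray, as slopes to the right and down, at radius r is drawn at 1 + k1 r^2 times it, then the intrinsics apply), "pose" (4x4, takes a point from camera to world coordinates). Camera axes: x right, y down, z forward; pixel columns grow to the right and rows downward; lengths in mm; the calibration is good to about 2 mm. A picture is of the moment at which its call begins. calibration takes no time and is no camera call.
A pose or a line that the arm cannot do raises manip.PlanningError and nothing moves.
- manip.close_job(): hands the job in; it is judged then, once.
Readings, each from a call of its own:
- manip.read_time(): time.
- manip.read_joint_pos(): joint angles.
- manip.read_qd(): joint speeds.
- manip.read_effort(): joint torques, N m.
- manip.read_tcp_pos(): TCP position.
- manip.read_tcp_rot(): TCP orientation.
- manip.read_contact_force(): force on the tool from outside, world axes, zero at the start.
- manip.read_torque(): the same for the moment, N m.
- manip.read_opening(): finger opening in mm.
- manip.read_grasp_force(): force on a finger pad.
Only numpy, scipy, OpenCV 4.12 (cv2) and the standard library are available. Lean on these libraries where they do the work, as an engineer would, in place of code of your own. Each camera call takes 0.05 s, during which the arm holds its last target. There are 200 camera calls.

### The job

The orange-headed electrode has seized in the slot of the blue cell block and will not come out by pulling straight up: rock it to and fro along the slot until it is loose on both sides, then pull it out and stand it, foot down, in the rack compartment with the green floor. Keep hold of it until its foot is down at the bottom of the compartment (it may lean once released), and leave the vials and everything else on the bench where they are.

Things in the scene. Friction and masses are not known exactly. Their poses are not given: they have to be found in the camera images.
- block: Blue cell block, fixed, place and yaw vary: 110 x 110 mm, 64 mm high; origin at the centre of its underside, z up. Slot in the middle of its top: 20 mm wide (its x) and 36 mm long (its y); the electrode stands in it and rocks along its y. Two capped glass necks, 20 mm in diameter, stand on it at x = +-39, y = 0 mm, tops 94 mm above the bench.
- electrode_mid (a point): Electrode, loose, about 0.12 kg, 112 mm tall plus an 8 mm terminal on top. Point on its axis half-way up, 56 mm above the foot; z up to the head, y across the head's flat faces. Orange head 34 (x) x 14 (y) x 32 (z) mm, centred 40 mm above this point; shaft 10 x 10 mm; hidden flange 16 (x) x 22 (y) mm, 39 to 45 mm above the foot. Starts upright, axes along the block's.
- electrode_foot (a point): Lowest point of the electrode on its axis, same axes; at the start 4 mm above the bench. The foot is a cylinder of 5 mm radius along x lying in a seat, so it rocks about a line along x, 5 mm above this point. Pulled while seized it rises about 1 mm and stops however hard the pull. The flange is clear of the block when the foot has risen 30 mm, the foot when it has risen 60 mm.
- shoe_left (a joint): Hidden shoe over the flange on the block's +y side: outward travel in m, starts at 0 to 0.0015, stop at 0.008. Leaning the head to +y pushes it out (about 7 N at the head) and it stays there. A lean of 0.18 rad (16 mm at the head) opens it to 0.006 or 0.007, about 0.2 rad to the stop. With both shoes at 0.006 or more the electrode, upright again, pulls straight out.
- shoe_right (a joint): The same on the block's -y side.
- rack: White vial rack, fixed, place and yaw vary: 100 x 100 mm, 70 mm high, open above, 2 x 2 square compartments 44 mm wide, centred at x, y = +-24 mm; walls and floor 4 mm thick; origin at the centre of its underside. Three compartments hold vials (26 mm in diameter, tops 78 mm above the bench), the fourth has the green floor.
- pad: Green square pad, 38 x 38 mm, 3 mm thick, on the floor of the one empty compartment, at its centre; which compartment varies. Origin at the centre of its underside, 4 mm above the bench (top 7 mm above the bench).
- stand: Loose steel post, 12 mm in diameter with an 18 mm black head, 234 mm tall, on a round foot of 52 mm diameter; it stands between block and rack. Origin at the centre of its underside. Leave it alone.
- reagent: Amber bottle, 64 mm in diameter, 140 mm tall, beyond the stand; origin at the centre of its underside. Leave it alone.
- beaker: Glass beaker, 56 mm in diameter, 65 mm tall, on the robot's side of the stand; origin at the centre of its underside. Leave it alone.
- jar: Small white jar with red lid, 38 mm in diameter, 50 mm tall, on the robot's side; origin at the centre of its underside. Leave it alone.
- driver: Screwdriver, 150 mm long, lying on the bench on the robot's side; origin under its middle. Leave it alone.
- vial_a: Vial in the rack, 26 mm in diameter, 74 mm tall, origin at the centre of its underside. Leave it in its compartment.
- vial_b: Vial, as vial_a.
- vial_c: Vial, as vial_a.
Not all that is in view belongs to the job. What is shaped like the block but red is not meant. Of the things that look like the part that bears electrode_mid, the smaller one is meant.

How it is judged:
By the outcome, as a careful person would: the job done as asked, in the order asked, and still so for the second after the job is handed in, with the robot touching nothing.
It also fails if it takes over 54 s, if anything falls off the work surface, if the arm or the gripper's body presses on something with over 40 N, if the wrist force passes 120 N, or if a joint passes its speed limit or range.

## Working session

There is one attempt and no reset: what is moved stays moved. The work goes in short steps, each a Python script; the robot and the scene stay as the last script left them, time stands still between calls to the robot, and variables do not carry over. Pictures are saved under pics/ and viewed, at most 10 in all, crops included, and the job is handed in when it is done.

```bash
mkdir -p pics; cat > h.py <<'E'
import numpy as np, cv2
from rig import manip, cams
def cal(n):
    c=cams.calibration(n); f=210/np.tan(np.radians(c['fov_y'])/2)
    K=np.array([[f,0,c['cx']],[0,f,c['cy']],[0,0,1.]]); return c,K,np.array(c['pose'])
def slopes(n,uv):
    c,K,T=cal(n); d=np.array([c['k1'],0,0,0,0.])
    return cv2.undistortPoints(np.asarray(uv,float).reshape(-1,1,2),K,d).reshape(-1,2)
def plane(n,uv,z):
    T=cal(n)[2]; s=slopes(n,uv); r=np.c_[s,np.ones(len(s))]@T[:3,:3].T; o=T[:3,3]
    return o+r*((z-o[2])/r[:,2])[:,None]
def cloud(n,depth):
    T=cal(n)[2]; v,u=np.mgrid[:420,:560]; s=slopes(n,np.c_[u.ravel(),v.ravel()])
    d=depth.ravel()[:,None]; P=np.c_[s,np.ones(len(s))]*d@T[:3,:3].T+T[:3,3]
    P[d[:,0]==0]=np.nan; return P.reshape(420,560,3)
E
python3 - <<'E'
from h import *
for n in('top','side'):
    im,d=cams.grab_frame(n); np.savez(f'{n}0.npz',im=im,d=d)
    cv2.imwrite(f'pics/{n}0.png',im[:,:,::-1]); c=cal(n)[0]; print(n,c,(d==0).mean())
E
```

```text
top {'fov_y': 46.52574024297398, 'cx': 276.6847707622685, 'cy': 209.25332834151018, 'k1': -0.14247038017896715, 'pose': array([[-9.58905962e-03, -9.95466747e-01,  9.46256095e-02,
         4.41571436e+02],
       [-9.99681493e-01,  1.17526111e-02,  2.23335740e-02,
         4.90377443e+01],
       [-2.33444282e-02, -9.43813126e-02, -9.95262380e-01,
         1.01900318e+03],
       [ 0.00000000e+00,  0.00000000e+00,  0.00000000e+00,
         1.00000000e+00]])} 0.004005102040816327
side {'fov_y': 49.950922035388196, 'cx': 282.5918678088114, 'cy': 214.4431063799179, 'k1': -0.004513475891119118, 'pose': array([[ 9.21784161e-01, -2.98500543e-01,  2.47409350e-01,
         3.07690529e+02],
       [-3.87543598e-01, -7.27729868e-01,  5.65879138e-01,
        -4.44945787e+02],
       [ 1.11319439e-02, -6.17500336e-01, -7.86491840e-01,
         7.77856811e+02],
       [ 0.00000000e+00,  0.00000000e+00,  0.00000000e+00,
         1.00000000e+00]])} 0.004060374149659864
```

View pics/top0.png

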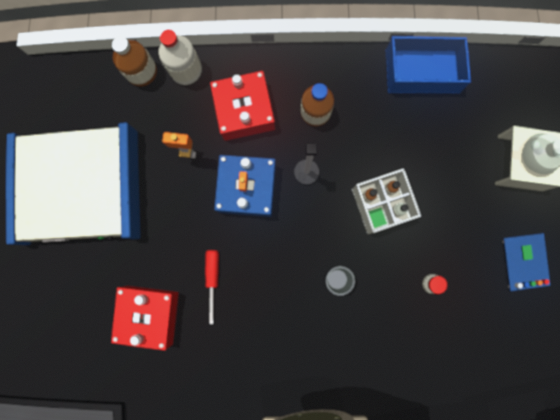

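View pics/side0.png

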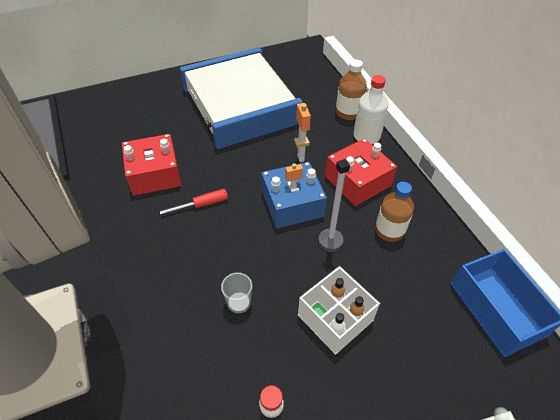

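The top view shows the blue block at (246,185) with the electrode head at (243,181) and its necks at (246,163) and (242,203). The stand is at (308,172), the rack at (387,200) with the green compartment at (377,217), and the beaker at (340,281). The larger look-alike is at (178,143). The side view agrees.

```bash
python3 - <<'E'
from h import *
print('tips',manip.tcp_to_tips, manip.read_tcp_rot(), manip.read_time())
R={'top':dict(b=(205,275,145,225),r=(340,430,160,240)),'side':dict(b=(255,335,155,230),r=(290,385,262,355))}
for n in R:
    z=np.load(n+'0.npz'); im,d=z['im'],z['d']; P=cloud(n,d); hsv=cv2.cvtColor(im,cv2.COLOR_RGB2HSV); H,S,V=[hsv[...,i].astype(int) for i in range(3)]
    def box(k):
        m=np.zeros((420,560),bool); a=R[n][k]; m[a[2]:a[3],a[0]:a[1]]=1; return m
    Z=P[...,2]
    def rect(m,name):
        q=P[m]; r=cv2.minAreaRect(q[:,:2].astype(np.float32)); print(n,name,m.sum(),'rect',np.round(r[0],1),np.round(r[1],1),round(r[2],1),'medz',np.median(q[:,2]).round(1))
    rect(box('b')&(H>100)&(H<130)&(S>120)&(abs(Z-64)<5),'block')
    rect(box('r')&(S<60)&(abs(Z-70)<5),'rack')
    g=box('r')&(H>45)&(H<80)&(S>100); q=P[g]; print('green',g.sum(),np.median(q,0).round(1))
    o=box('b')&(H>5)&(H<20)&(S>150); q=P[o]; print('orange z pct',np.nanpercentile(q[:,2],[5,50,95]).round(1)); t=o&(Z>111); rect(t,'headtop')
    nk=box('b')&(S<60)&(V>120)&(abs(Z-94)<4); c,l,st,ce=cv2.connectedComponentsWithStats(nk.astype(np.uint8))
    for i in range(1,c):
        if st[i,4]>15: print('neck',st[i,4],ce[i].round(1),P[l==i].mean(0).round(1),plane(n,[ce[i]],94)[0].round(1))
    if n=='top':
        for k,uv in dict(stand=(307,172),post=(311,149),beaker=(340,281),bottle=(318,95),big=(178,140)).items(): print(k,P[uv[1],uv[0]].round(0))
E
```

```text
tips 14.0 [-8.46606144e-04  9.93114219e-01  1.17147043e-01 -4.55446818e-05] 0.1
top block 2345 rect [583.2 134.7] [110.8 110.9] 84.8 medz 63.7
top rack 436 rect [ 547.5 -149.3] [100.6 101. ] 18.2 medz 69.4
green 191 [nan nan nan]
orange z pct [106.7 115.2 118.6]
top headtop 87 rect [581.5 132.6] [11.1 30.5] 88.1 medz 115.4
neck 55 [244.4 162.1] [621.5 131.2  93.7] [621.5 131.1  94. ]
neck 60 [241.1 202.3] [543.8 137.7  93.4] [543.7 137.6  94. ]
stand [610.   9.  40.]
post [614.  10. 235.]
beaker [388. -58.   2.]
bottle [738. -10. 139.]
big [654. 248. 152.]
side block 1359 rect [583.9 135.5] [114.1 110.7] 85.1 medz 63.3
side rack 608 rect [ 548.1 -147.2] [101.2 101. ] 18.1 medz 68.6
green 94 [ 526.4 -122.6    6. ]
orange z pct [ 87.9 104.7 116.3]
side headtop 60 rect [583.5 133. ] [32.5 14.6] 1.6 medz 114.2
neck 39 [310.9 171.5] [622.2 130.8  92.8] [621.7 129.8  94. ]
neck 39 [275.3 179.4] [544.8 138.2  92.7] [544.4 137.1  94. ]
```

```bash
cat >> h.py <<'E'
from scipy.spatial.transform import Rotation as Ro
YB=np.radians(-5.0); C=np.array([583.1,134.3,9.]); XB=np.array([np.cos(YB),np.sin(YB),0])
def down(psi): return Ro.from_quat([np.cos(psi/2),np.sin(psi/2),0,0])
def wxyz(r): q=r.as_quat(); return [q[3],q[0],q[1],q[2]]
H=90.   # TCP height above pivot
def rock(a,dz=0):
    "TCP pose for a lean a (rad) of the head towards block +y"
    r=Ro.from_rotvec(-a*XB); return C+r.apply([0,0,H])+[0,0,dz], wxyz(r*down(YB))
def st(*a): print(*a,'t',round(manip.read_time(),2),'F',np.round(manip.read_contact_force(),1),'op',round(manip.read_opening(),1),'grip',round(manip.read_grasp_force(),1),'tcp',np.round(manip.read_tcp_pos(),1))
E
python3 - <<'E'
from h import *
print(plane('top',[(377,217)],7))
p,q=rock(0,230)
manip.move_pose([139.6,-583.5,330],manip.read_tcp_rot())
manip.move_pose(p,q); manip.move_gripper(45,60); st('above')
p,q=rock(0); manip.move_linear(p+[0,0,60],q,velocity=150)
print(manip.move_linear(p,q,velocity=60,max_force=15)); st('down')
manip.move_gripper(0,70); st('grip')
for n in('top','side'):
    im,d=cams.grab_frame(n); cv2.imwrite(f'pics/{n}1.png',im[:,:,::-1])
im=cv2.imread('pics/side1.png')[90:270,190:430]; cv2.imwrite('pics/crop1.png',cv2.resize(im,None,fx=3,fy=3))
E
```

```text
[[ 519.12977997 -136.91227636    7.        ]]
above t 3.98 F [-0.4 -0.8  0.4] op 44.8 grip 0.0 tcp [583.1 134.2 329. ]
False
down t 6.41 F [ 0.   0.6 -0.2] op 44.9 grip 0.0 tcp [583.5 134.4  99.6]
grip t 6.79 F [-0.7  0.5  2.7] op 12.8 grip 68.9 tcp [583.4 134.5  99.6]
```

View pics/crop1.png

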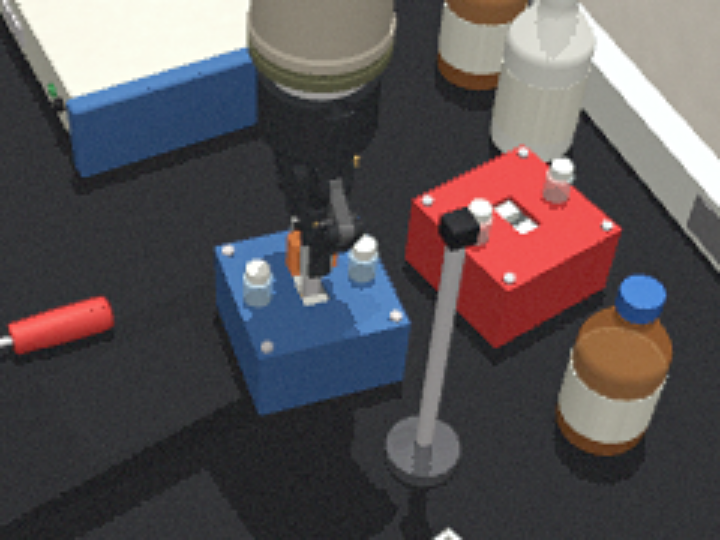

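The crop shows the fingers closed on the orange head at about (315,240), clear of the necks. Next I rock it.

```bash
python3 - <<'E'
from h import *
def to(a0,a1):
    n=int(np.ceil(abs(a1-a0)/.067))
    for a in np.linspace(a0,a1,n+1)[1:]:
        p,q=rock(a); manip.move_linear(p,q,velocity=35)
    st('lean',a1)
to(0,.2);to(.2,-.2);to(-.2,0)
p,q=rock(0)
r=manip.move_linear(p+[0,0,6],q,velocity=15,max_force=12); st('pull',r)
im,d=cams.grab_frame('side'); cv2.imwrite('pics/crop2.png',cv2.resize(im[90:270,190:430,::-1],None,fx=3,fy=3))
E
```

```text
lean 0.2 t 7.87 F [ 0.2 -6.   6.6] op 12.6 grip 69.8 tcp [585.3 151.5  97.9]
lean -0.2 t 9.82 F [0.2 7.1 4.6] op 13.0 grip 69.6 tcp [581.9 118.1  97.6]
lean 0 t 10.79 F [ 0.2 -0.4  9.5] op 13.0 grip 70.3 tcp [583.6 134.6  99.5]
pull False t 11.34 F [-0.5  0.5 -1.8] op 13.0 grip 69.1 tcp [582.8 134.2 104.6]
```

View pics/crop2.png

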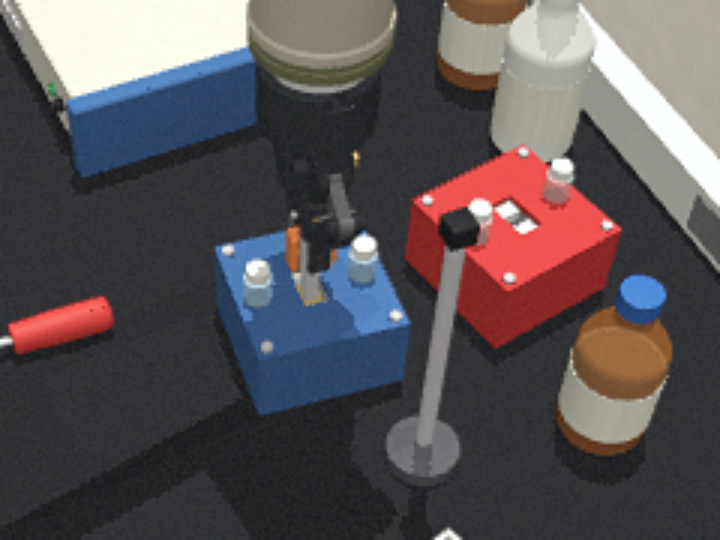

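It pulled up 5 mm with almost no force, and the crop shows the slot around (312,295) opened. Pulling out and carrying it on the robot's side of the stand.

```bash
python3 - <<'E'
from h import *
p,q=rock(0)
r=manip.move_linear(p+[0,0,75],q,velocity=60,max_force=20); st('out',r)
if not r:
    manip.move_linear(p+[0,0,150],q,velocity=120)
    manip.move_linear([490,20,p[2]+150],wxyz(down(.12)),velocity=150)
    manip.move_linear([517.5,-133,p[2]+150],wxyz(down(np.radians(18.2))),velocity=150); st('over')
    for n in('top','side'):
        im,d=cams.grab_frame(n); np.savez(n+'3.npz',im=im,d=d); cv2.imwrite(f'pics/{n}3.png',im[:,:,::-1])
    a=cv2.imread('pics/side3.png')[150:360,250:420]; cv2.imwrite('pics/crop3.png',cv2.resize(a,None,fx=2.8,fy=2.8))
E
```

```text
out False t 12.69 F [ 0.5 -0.1 -0.4] op 13.0 grip 69.0 tcp [582.7 134.2 173.3]
over t 15.78 F [-0.7  0.3 -1.2] op 12.6 grip 68.9 tcp [ 517.5 -132.3  248.9]
```

View pics/crop3.png

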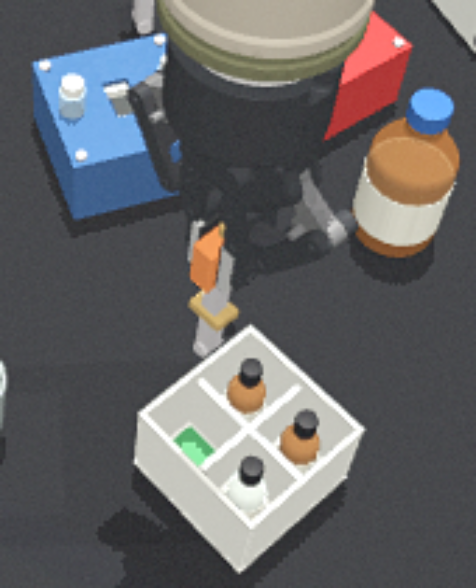

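The crop shows the electrode hanging upright, its foot at about (205,352), above the green compartment at (193,442).

```bash
python3 - <<'E'
from h import *
z=np.load('side3.npz'); P=cloud('side',z['d'])
q=P[262:279,312:334].reshape(-1,3); q=q[(abs(q[:,0]-517)<30)&(abs(q[:,1]+133)<30)&(q[:,2]>130)]
print(len(q),q[:,2].min().round(1),np.median(q,0).round(1), np.median(q[q[:,2]<165],0).round(1))
f=np.median(q[q[:,2]<170],0)
if np.hypot(f[0]-517.5,f[1]+133)<9:
    q=wxyz(down(np.radians(18.2)))
    manip.move_linear([517.5,-133,165],q,velocity=120,max_force=15); st('mid')
    r=manip.move_linear([517.5,-133,112],q,velocity=50,max_force=10); st('low',r)
    if not r:
        r=manip.move_linear([517.5,-133,97],q,velocity=12,max_force=8); st('touch',r)
    im,d=cams.grab_frame('side'); cv2.imwrite('pics/crop4.png',cv2.resize(im[200:360,250:420,::-1],None,fx=3.5,fy=3.5))
E
```

```text
141 153.8 [ 514.  -136.   175.7] [ 512.8 -134.5  160.1]
mid t 16.73 F [ 1.   0.9 -0.5] op 13.2 grip 68.9 tcp [ 518.  -133.2  165.9]
low False t 17.94 F [ 0.1  0.4 -1. ] op 13.5 grip 68.9 tcp [ 517.8 -133.1  112.5]
touch True t 18.76 F [-1.1 -0.9  4.6] op 13.0 grip 69.9 tcp [ 517.5 -133.   102.5]
```

View pics/crop4.png

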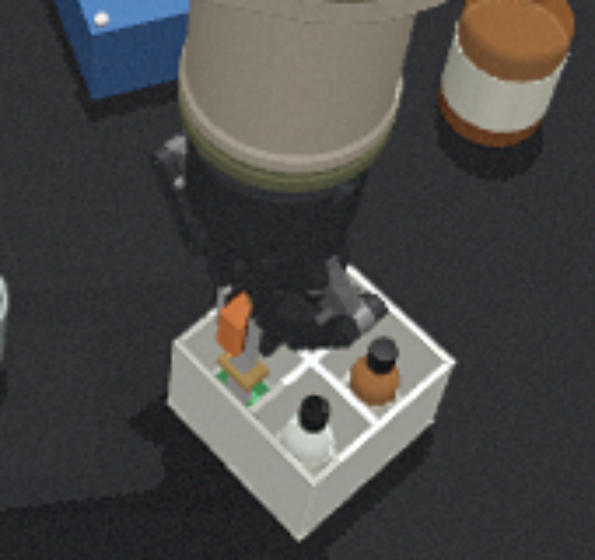

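The crop shows the flange and foot inside the green compartment. Contact came at the height I expected, so the foot is on the pad. Releasing in small steps.

```bash
python3 - <<'E'
from h import *
for o in(18,24,32,42,54,68,82): manip.move_gripper(o,20); manip.pause(.15)
st('open')
q=wxyz(down(np.radians(18.2)))
r=manip.move_linear([517.5,-133,150],q,velocity=50,max_force=6); st('up',r)
if not r:
    manip.move_linear([517.5,-133,330],q,velocity=150)
    manip.move_pose([400,-400,330],q); manip.pause(.3); st('clear')
out=[]
for n,b in(('top',(330,440,150,250)),('side',(280,390,220,360))):
    im,d=cams.grab_frame(n); cv2.imwrite(f'pics/{n}5.png',im[:,:,::-1]); out.append(cv2.resize(im[...,::-1],(400,300)))
    out.append(cv2.resize(im[b[2]:b[3],b[0]:b[1],::-1],(400,300)))
cv2.imwrite('pics/all5.png',np.vstack([np.hstack(out[:2]),np.hstack(out[2:])]))
E
```

```text
open t 21.68 F [ 0.9 -0.3  0.3] op 82.0 grip 0.0 tcp [ 516.8 -132.7  101.5]
up False t 22.8 F [ 1.1 -0.6  0.8] op 81.8 grip 0.0 tcp [ 517.2 -132.9  149.5]
clear t 25.57 F [-0.6  0.1 -0.7] op 82.2 grip 0.0 tcp [ 400.7 -399.2  330.1]
```

View pics/all5.png

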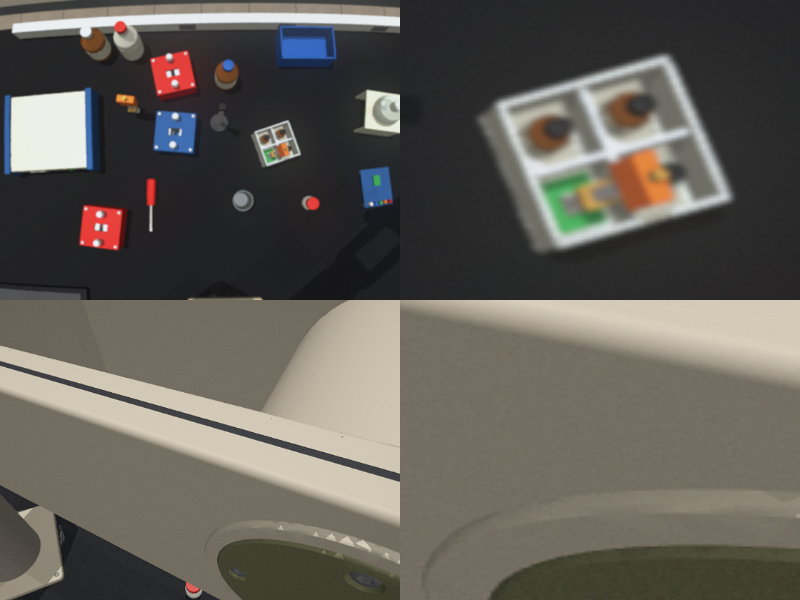

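The top view shows the electrode foot-down in the green compartment, leaning over the divider as allowed. The vials, stand, beaker, jar, bottle and driver are where they were. Handing in.

```bash
python3 -c "
from rig import manip
print(manip.close_job())"
```

```text
the job is handed in; nothing more can be done
None
```

I rocked the electrode loose on both sides, pulled it out and set it foot down in the green-floored compartment before releasing it; it now leans over the divider above the next vial, nothing else looked moved in the final top view (that vial is mostly hidden by the head), and the job was handed in at about 26 s.

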